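Poke a tight insert out of a bearing block on the knock-out pin

TASK

The brass insert is stuck tight in the grey bearing block. Lower the block over the upright pin of the knock-out stand, feeling for the access hole in its underside, and press gently until the pin has pushed the insert up loose and the block sits flat on the stand. Then put the insert into the red parts bin near the front of the bench, leaving the block on the stand and everything else where it is.

Things in the scene. Friction and masses are not known exactly. Their poses are not given: they have to be found in the camera images.
- block_center (a point): centre of the loose grey bearing block (0.5 kg), 20.5 mm above its underside. Body 60 mm along x, 50 along y, 41 high, z up; two feet 10 mm thick make the underside 110 mm long along x. Grasp it across the 50 mm, on the plain sides at +y and -y. A vertical 30 mm bore, open above, holds the insert; through its 10 mm floor runs an 11 mm round access hole, straight below this point
- insert_center (a point): centre (half-way up) of the brass insert, a round cup 28 mm in diameter and 30 mm high, closed at the bottom, loose, 0.14 kg, z up along its axis. At first it sits on the bore's floor, its bottom 10 mm above the block's underside, its top 1 mm below the block's top: it cannot be grasped there
- pin_tip (a point): tip of the steel pin of the knock-out stand, 42 mm above the bench. The pin, 9 mm in diameter with a 1 mm chamfer, stands 30 mm above the middle of a dark steel plate (130 mm along x, 100 along y, 12 thick) bolted to the bench. The block may sit there at any yaw; its underside is then 30 mm below the tip, and the insert, lifted 20 mm, rests loose on the pin, 19 mm out of the block
- bearing_block: the bearing block, its origin at the centre of its underside, axes as for block_center. Two spring plungers in the bore wall, 26 mm above the underside, grip the insert: it slides under 8 to 18 N and comes loose once pushed up about 17 mm
- insert: the insert, its origin at the centre of its bottom
- stand: the knock-out stand with its pin, its origin at the bench under the pin
- red_bin: red open parts bin near the front of the bench (not the one far back), about 130 mm along its x, 100 mm along its y, 55 mm high, loose; origin at the centre of its underside; inner floor about 10 mm above that, roughly 65 by 55 mm, walls leaning outwards to an opening of about 100 by 70 mm; z up
- tally: white round tally counter, 50 mm wide, 27 mm high, a loose bystander; origin at the centre of its underside
- boxed_relay: grey boxed relay unit, 110x141x50 mm, a loose bystander; origin at the centre of its underside

How it is judged:
By the outcome, as a careful person would: the job done as asked, in the order asked, and still so for the second after the job is handed in, with the robot touching nothing.
It also fails if it takes over 72 s, if anything falls off the work surface, if the arm or the gripper's body presses on something with over 40 N, if the wrist force passes 120 N, or if a joint passes its speed limit or range.

ROBOT

A 7-joint arm with a two-finger parallel gripper is mounted at the origin on a cart in front of the work surface, level with it; the furniture and walls round the work are solid. World frame = base frame: x ahead of the robot, y to its left, z up, the work surface at z = 0. Lengths are in mm, angles in rad, forces in N, time in s.
With the tool pointing down it reaches from about 425 to 1025 mm from the base axis. Payload 3.6 kg.
Tool frame: the origin (TCP) lies between the finger pads; the fingertips stand finger_overhang ahead of it and the grasp point (between the pads) lies 2 mm behind it (finger_overhang is the distance from the TCP to the fingertips, in mm); y points along the fingers, z is the direction in which the jaws open and shut, and the axes are right-handed (so a half turn about y gives the same grasp; the last joint's range is limited). The gripper opens to 85 mm and grips with 20 to 120 N. Pads are 22 mm wide; open, the fingers measure 114 mm over their backs; the gripper's body (76 mm by 85 mm) begins 54 mm behind the grasp point. The pads swing forward as they close: fully open they stand 13 mm farther back than shut.
Start: joints at [-1.319, 0.591, 0.048, 1.609, -0.033, 0.943, -0.034], TCP at [245.051, 682.334, 248.302] pointing down, gripper open.
Joint ranges: [-2.69, 2.69], [-0.47, 2.24], [-1.27, 1.36], [0.19, 2.51], [-1.53, 4.68], [0.08, 2.07], [-3.09, 3.09]. Speed limits (rad/s): [2.57, 2.57, 3.14, 3.14, 3.14, 3.14, 3.14].

INTERFACE

Orientations are given as a rotation vector (axis times angle).
In Python, from plant import observe, get_image, get_calibration, finish_job, finger_overhang gives the robot as it stands. The module is installed in compiled form; this text tells all that it offers.
- The arm moves only by the tool move_arm, never from a script. Its argument "motion" is a list of rows, each a list of 3 entries, a list of its own where there are three numbers: the shift along the world's x, y, z in mm, then the turn, a rotation vector about the world's x, y, z in degrees, then the finger opening in mm, from 0 to 85.4. In form: [[[dx, dy, dz], [rx, ry, rz], fingers], ...]. A call has 1 to 5 rows; each row is the pose to reach, as a shift and turn from the pose measured when the call began; what a row does not reach only later rows make up. A row lasts 1/8 s, in which the tool goes at most 62.5 mm and 10.7 degrees, less where a joint would pass 70% of its speed; a pose out of reach is approached as far as the arm can. A call with a gripper value outside its range is refused whole. The fingers move at their own pace and stop on an object; "newtons" is the grip in N (left out, the last holds). Time passes only in rows, so rows that repeat a pose let the fingers close. It gives the time, the measured TCP pose, the force and the opening at its end, in the units of the state.
- observe(): the state, without advancing time (a new reading comes with each control period).
- get_image(name): name is "scene" or "top" or "wrist"; returns the picture (420x560x3 uint8, red, green, blue); there is no depth.
- get_calibration(name): a dict with "intrinsics" (3x3 intrinsics, pixels), "xyz" and "orientation" of the camera in the world; the wrist camera has in their place "hand_eye" (4x4, takes a point from camera to tool coordinates, whose origin is the TCP and whose axes are the tool frame's). Camera axes: x right, y down, z forward; pixel columns grow to the right and rows downward; lengths in mm; the calibration is good to about 2 mm. A picture is of the moment at which its call begins: read the wrist's pose just before it. get_calibration takes no time and is no camera call.
- finish_job(): hands the job in, once; it reports no verdict.
The state is a dict: "t": time; "joint_positions": joint angles; "joint_velocities": joint speeds; "tau": joint torques, N m; "position": TCP position; "ee_rot": TCP orientation; "contact_force": force on the tool from outside, world axes, zero at the start; "ft_torque": the same for the moment, N m; "gripper_width": opening from 0.0 (shut) to 1.0 (fully open).
Only numpy, scipy, OpenCV 4.12 (cv2) and the standard library are available. Lean on these libraries where they do the work, as an engineer would, in place of code of your own. Each camera call takes 0.05 s, during which the arm holds its last target. There are 200 camera calls.

## Working session

There is one attempt and no reset: what is moved stays moved. The work goes in short steps, Python scripts to look and compute and a tool call to move; the robot and the scene stay as the last step left them, time stands still between calls to the robot, and variables do not carry over. Pictures are saved under pics/ and viewed, about 8 in all and at most 12, crops included, and the job is handed in when it is done.

Besides the shell and the picture viewer there is one more tool, called after "Request:" as name([rows], argument=value, ...), one row to a line, values as JSON. move_arm: Moves the arm, as the interface text tells. Its arguments: {"type":"object","properties":{"motion":{"type":"array"},"newtons":{"type":"number"}},"required":["motion"]}

```bash
mkdir -p pics
cat > h.py <<'E'
import numpy as np, cv2
from scipy.spatial.transform import Rotation as R
from plant import *
np.set_printoptions(precision=2,suppress=True)
def cam(name,s=None):
    c=get_calibration(name); K=np.array(c["intrinsics"])
    if "hand_eye" in c:
        s=s or observe(); T=np.eye(4); T[:3,:3]=R.from_rotvec(s["ee_rot"]).as_matrix(); T[:3,3]=s["position"]
        T=T@np.array(c["hand_eye"]); return K,T[:3,:3],T[:3,3]
    o=np.array(c["orientation"]); M=o if o.shape==(3,3) else R.from_rotvec(o).as_matrix()
    return K,M,np.array(c["xyz"])
def px2w(C,u,v,z):
    K,M,t=C; d=M@np.linalg.inv(K)@[u,v,1]; return t+d*(z-t[2])/d[2]
def w2px(C,p):
    K,M,t=C; q=K@M.T@(np.array(p)-t); return q[:2]/q[2]
def save(name,f):
    im=get_image(name)[:,:,::-1]; cv2.imwrite("pics/"+f,im); return im
E
python3 - <<'E'
from h import *
s=observe(); print({k:np.round(v,3) for k,v in s.items()}, finger_overhang if not callable(finger_overhang) else finger_overhang())
for n in("scene","top","wrist"):
    print(n,get_calibration(n))
a=save("top","top0.png"); b=save("scene","scene0.png")
E
```

```text
{'t': np.float64(0.0), 'joint_positions': array([-1.32,  0.59,  0.05,  1.61, -0.03,  0.94, -0.03]), 'joint_velocities': array([ 0., -0.,  0., -0., -0., -0., -0.]), 'tau': array([ -0.  , -54.87,   1.55, -19.81,   0.01,   0.01,  -0.  ]), 'position': array([244.78, 681.57, 247.1 ]), 'ee_rot': array([-1.56,  0.27, -0.27]), 'contact_force': array([0.47, 0.58, 0.19]), 'ft_torque': array([0.03, 0.07, 0.  ]), 'gripper_width': np.float64(0.999)} 17.0
scene {'intrinsics': array([[379.18,   0.  , 272.86],
       [  0.  , 379.18, 208.34],
       [  0.  ,   0.  ,   1.  ]]), 'xyz': array([ 65.29, 533.14, 560.01]), 'orientation': array([-0.97,  2.33, -1.21])}
top {'intrinsics': array([[517.79,   0.  , 278.31],
       [  0.  , 517.79, 205.16],
       [  0.  ,   0.  ,   1.  ]]), 'xyz': array([ 242.96,   10.92, 1409.92]), 'orientation': array([-2.2 ,  2.  , -0.22])}
wrist {'intrinsics': array([[342.42,   0.  , 278.49],
       [  0.  , 342.42, 208.85],
       [  0.  ,   0.  ,   1.  ]]), 'hand_eye': array([[  -0.  ,    0.95,    0.3 ,  -77.43],
       [  -0.  ,   -0.3 ,    0.95, -126.33],
       [   1.  ,    0.  ,    0.  ,    1.18],
       [   0.  ,    0.  ,    0.  ,    1.  ]])}
```

View pics/top0.png

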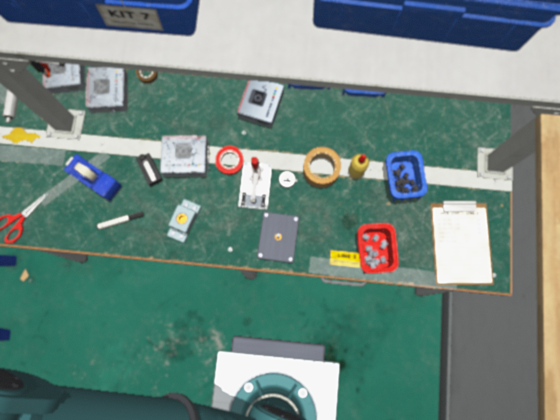

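View pics/scene0.png

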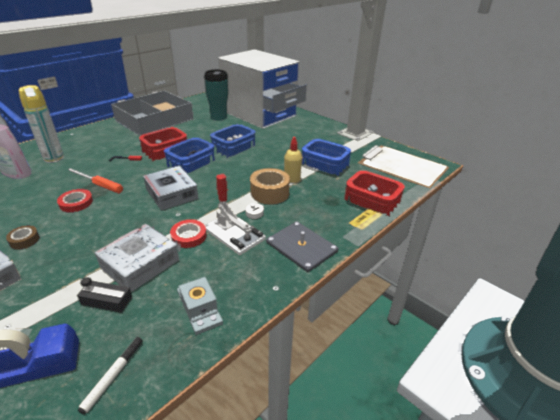

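The top view shows the block at about (183,219), the pin at (278,237), the red bin at (377,248) and the tally at (288,179). The scene view agrees, with the block's bore at (197,293), the pin at (302,242) and the bin at (375,190).

Run:
```python
from h import *
T=cam("top");S=cam("scene")
for n,u,v,z,us,vs in [("bore",183,217.5,41,197,293),("pin",278,237,42,302,242),("tally",288,179,27,255,210),("bin",377,248,55,374,186)]:
    print(n,px2w(T,u,v,z),px2w(S,us,vs,z))
for n,p in dict(footA=(192.5,203),footB=(174,237)).items(): print(n,px2w(T,*p,10))
for n,p in dict(a=(266,210),b=(299,214),c=(295,263),d=(259,259)).items(): print(n,px2w(T,*p,12))
im=cv2.imread("pics/top0.png");im2=cv2.imread("pics/scene0.png")
a=cv2.resize(im[190:250,150:220],None,fx=5,fy=5,interpolation=2)
b=cv2.resize(im[200:290,250:410],None,fx=2.6,fy=2.6,interpolation=2)
c=cv2.resize(im2[270:335,165:235],None,fx=5,fy=4.6,interpolation=2)
o=np.zeros((600,800,3),np.uint8);o[:300,:350]=a;o[300:300+c.shape[0],:350]=c[:300];o[:b.shape[0],360:360+b.shape[1]]=b
cv2.imwrite("pics/crop.png",o)
```

```text
bore [486.03 288.58  41.  ] [484.34 296.72  41.  ]
pin [457.83  28.89  42.  ] [444.87  58.02  42.  ]
tally [624.24  17.2   27.  ] [612.55  36.82  27.  ]
bin [ 451.89 -233.57   55.  ] [ 451.57 -221.53   55.  ]
footA [534.66 274.25  10.  ]
footB [435.37 311.94  10.  ]
a [534.26  69.5   12.  ]
b [531.87 -22.12  12.  ]
c [396.42 -23.22  12.  ]
d [397.77  74.6   12.  ]
```

View pics/crop.png

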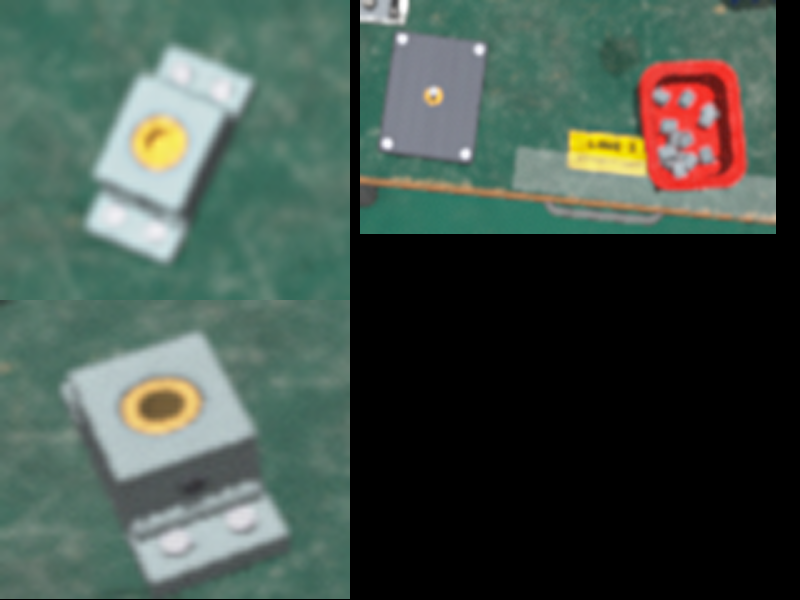

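```bash
cat >> h.py <<'E'
def toolyaw(s):
    M=R.from_rotvec(s["ee_rot"]).as_matrix(); return M, np.degrees(np.arctan2(M[1,2],M[0,2]))
E
python3 - <<'E'
from h import *
s=observe(); M,y=toolyaw(s); print(M,"jaw yaw",y)
# tilt correction so tool y is straight down
def level(yaw):
    z=np.array([np.cos(np.radians(yaw)),np.sin(np.radians(yaw)),0]);yy=np.array([0,0,-1.]);D=np.c_[np.cross(yy,z),yy,z]
    return np.degrees(R.from_matrix(D@M.T).as_rotvec())
for yaw in (69.2,-110.8,y): print(yaw,level(yaw))
E
```

```text
[[ 0.94 -0.    0.34]
 [-0.34 -0.    0.94]
 [ 0.   -1.   -0.  ]] jaw yaw 70.24533806121508
69.2 [ 0.11 -0.03 -1.05]
-110.8 [  0.05   0.18 178.95]
70.24533806121508 [ 0.11 -0.03 -0.  ]
```

Request:
move_arm([
  [[30,-49,0],[0,0,0],85],
  [[60,-98,0],[0,0,0],85],
  [[90,-147,0],[0,0,0],85],
  [[120,-196,-5],[0,0,0],85],
  [[150,-245,-10],[0,0,0],85],
], newtons=60)

```text
t: 0.72
position: [395.5, 434.8, 236.9]
ee_rot: [-1.556, 0.271, -0.27]
contact_force: [-0.3, -0.1, 1.0]
gripper_width: 0.994
```

Request:
move_arm([
  [[30,-49,-10],[0,0,0],85],
  [[60,-98,-30],[0,0,0],85],
  [[90,-147,-50],[0,0,-1],85],
  [[90,-147,-50],[0,0,-1],85],
  [[90,-147,-50],[0,0,-1],85],
])

```text
t: 1.35
position: [485.2, 288.0, 186.7]
ee_rot: [-1.554, 0.285, -0.284]
contact_force: [0.2, 1.3, -0.1]
gripper_width: 0.996
```

Run:
```python
from h import *
s=observe();print(s["t"],s["position"],toolyaw(s)[1],s["contact_force"])
save("wrist","w1.png"); C=cam("wrist",s)
print(w2px(C,[486,289,41]),w2px(C,[486,289,0]))
```

```text
1.35 [485.25 287.99 186.66] 69.23358697060733 [ 0.2   1.29 -0.05]
[278.69 199.16] [278.74 187.18]
```

View pics/w1.png

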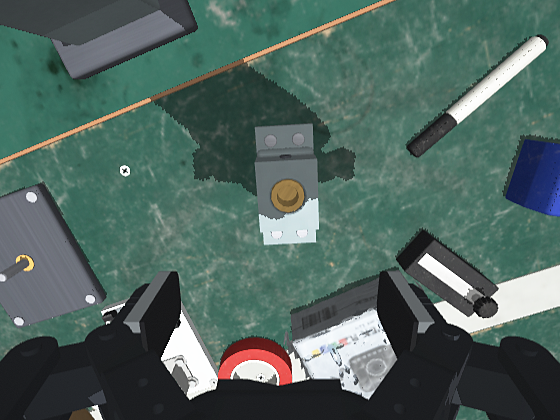

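The wrist view shows the bore at (288,196), with the feet corners at about (256,126), (312,124), (263,244) and (316,243).

Run:
```python
from h import *
C=cam("wrist")
print("bore",px2w(C,288,195.5,40))
P=[px2w(C,*p,10) for p in [(256,126),(312,124),(316,243),(263,244)]]
for p in P: print(p)
d=(P[2]+P[3]-P[0]-P[1])/2; print(np.hypot(*d[:2]),np.degrees(np.arctan2(d[1],d[0])),sum(P)/4)
d=(P[1]+P[2]-P[0]-P[3])/2; print(np.hypot(*d[:2]),np.degrees(np.arctan2(d[1],d[0])))
im=cv2.imread("pics/w1.png"); g=cv2.cvtColor(im,6)
cv2.imwrite("pics/w1c.png",cv2.resize(im[110:260,240:335],None,fx=4,fy=4,interpolation=2))
```

```text
bore [485.87 298.52  40.  ]
[425.78 291.95  10.  ]
[441.21 337.73  10.  ]
[547.66 305.3   10.  ]
[530.74 257.32  10.  ]
110.89620371685018 -17.598567125353526 [486.35 298.08  10.  ]
49.596465995245744 70.97304332200862
```

View pics/w1c.png

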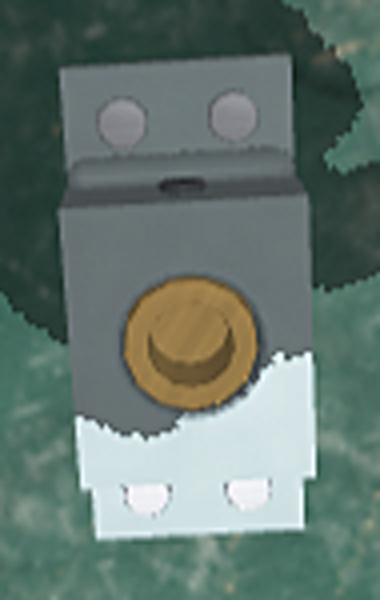

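Request:
move_arm([
  [[1,10,-30],[0,0,2.5],85],
  [[1,10,-70],[0,0,2.5],85],
  [[1,10,-110],[0,0,2.5],85],
  [[1,10,-110],[0,0,2.5],85],
])

```text
t: 1.9
position: [483.1, 300.3, 74.9]
ee_rot: [-1.561, 0.25, -0.241]
contact_force: [-0.0, 0.1, -0.4]
gripper_width: 0.995
```

Run:
```python
from h import *
s=observe();print(s["t"],s["position"],toolyaw(s)[1],s["contact_force"])
save("wrist","w2.png"); C=cam("wrist",s)
print(w2px(C,[486,298,41]),[w2px(C,[486+a*np.cos(.314)+b*np.sin(.314),298-a*np.sin(.314)+b*np.cos(.314),41]) for a in(-30,30) for b in(-25,25)])
```

```text
1.9 [483.09 300.31  74.94] 72.07173181426246 [-0.04  0.05 -0.44]
[273.74 264.45] [array([222.76, 208.99]), array([324.47, 209.29]), array([227.92, 314.25]), array([319.87, 314.63])]
```

View pics/w2.png

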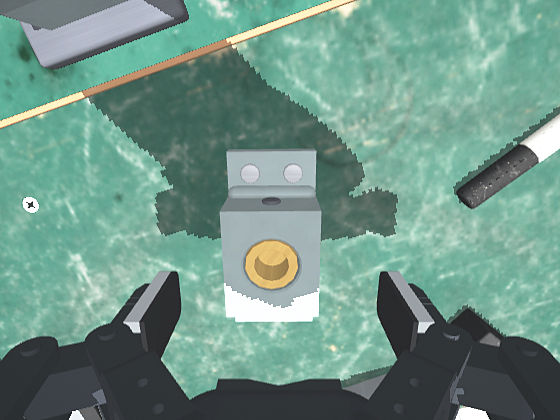

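Request:
move_arm([
  [[2.5,-3.5,-20],[0,0,1],85],
  [[2.5,-3.5,-51],[0,0,1],85],
  [[2.5,-3.5,-51],[0,0,1],85],
  [[2.5,-3.5,-51],[0,0,1],50],
  [[2.5,-3.5,-51],[0,0,1],40],
], newtons=100)

```text
t: 2.58
position: [487.3, 296.6, 26.9]
ee_rot: [-1.561, 0.234, -0.231]
contact_force: [-0.5, -7.2, 4.9]
gripper_width: 0.599
```

Request:
move_arm([
  [[0,0,0],[0,0,0],35],
  [[0,0,0],[0,0,0],30],
  [[0,0,0],[0,0,0],30],
  [[0,0,0],[0,0,0],30],
])

```text
t: 3.08
position: [487.3, 296.4, 27.2]
ee_rot: [-1.561, 0.235, -0.231]
contact_force: [-1.8, -1.4, 4.6]
gripper_width: 0.568
```

Request:
move_arm([
  [[0,0,20],[0,0,0],30],
  [[0,0,60],[0,0,0],30],
  [[0,0,110],[0,0,4],30],
  [[15,-40,123],[0,0,9],30],
  [[30,-95,123],[0,0,16],30],
])

```text
t: 3.7
position: [518.2, 203.6, 151.1]
ee_rot: [-1.571, 0.005, -0.008]
contact_force: [1.2, -0.4, -7.1]
gripper_width: 0.569
```

Run:
```python
from h import *
s=observe();print(s["t"],s["position"],toolyaw(s)[1],s["contact_force"],s["gripper_width"])
s1=dict(position=[485.25,287.99,186.66],ee_rot=[-1.554,.285,-.284]);C=cam("wrist",s1)
print(px2w(C,24,264,12)); P=[px2w(C,*p,14) for p in((32,197),(91,299),(19,322))]
for p in P:print(p)
d=P[1]-P[0];print(np.degrees(np.arctan2(d[1],d[0]))); d=P[1]-P[2];print(np.degrees(np.arctan2(d[1],d[0])))
```

```text
3.7 [518.23 203.59 151.13] 89.5390131207281 [ 1.24 -0.41 -7.13] 0.5689184612239304
[467.96  30.91  12.  ]
[412.67  77.52  14.  ]
[524.43  73.71  14.  ]
[522.    -9.07  14.  ]
-1.9521291332570059
88.31386974387098
```

Request:
move_arm([
  [[12,-55,0],[0,0,-1],30],
  [[25,-110,0],[0,0,-1],30],
  [[42,-171,0],[0,0,-1],30],
  [[42,-171,0],[0,0,-1],30],
  [[42,-171,0],[0,0,-1],30],
])

```text
t: 4.32
position: [559.2, 32.1, 150.0]
ee_rot: [-1.571, 0.022, -0.021]
contact_force: [0.8, 1.5, -7.1]
gripper_width: 0.566
```

Run:
```python
from h import *
s=observe();print(s["t"],s["position"],toolyaw(s)[1],s["contact_force"],s["gripper_width"])
save("wrist","w3.png"); C=cam("wrist",s)
print(w2px(C,[467.5,32,42]),w2px(C,[467.5,32,12]))
```

```text
4.325 [559.24  32.14 149.99] 88.43853670473707 [ 0.78  1.51 -7.09] 0.565628474654728
[272.34  76.22] [273.01  79.01]
```

View pics/w3.png

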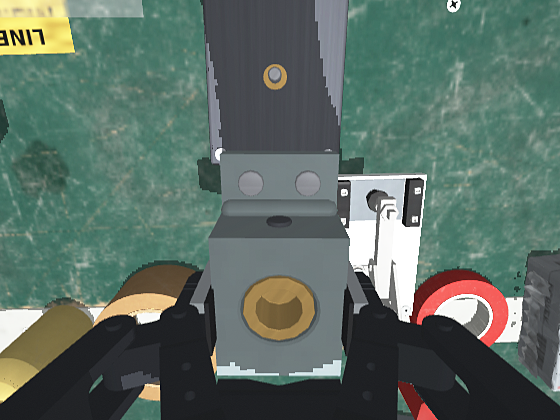

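The pin tip is at about (275,74), with its ring at (275,78). The held block's bore is at about (280,308).

Run:
```python
from h import *
im=cv2.imread("pics/w3.png"); hsv=cv2.cvtColor(im,40)
m=cv2.inRange(hsv,(12,90,60),(32,255,255))
def fit(x0,x1,y0,y1):
    c,_=cv2.findContours(m[y0:y1,x0:x1].copy(),0,1); c=max(c,key=cv2.contourArea); (a,b),ax,_=cv2.fitEllipse(cv2.convexHull(c)); return a+x0,b+y0,ax
ins=fit(230,330,265,350); ring=fit(255,295,55,100); print(ins,ring)
C=cam("wrist");s=observe(); M,_=toolyaw(s)
for h in (161,163,165):
    p=px2w(C,ins[0],ins[1],h);print("bore",p,M.T@(p-s["position"]))
print("ring",px2w(C,ring[0],ring[1],12))
cv2.imwrite("pics/c3.png",np.hstack([cv2.resize(im[50:100,250:300],(400,400),interpolation=2),cv2.resize(im[200:390,185:375],(400,400),interpolation=2)]))
```

```text
(278.3934783935547, 307.20276641845703, (64.17375946044922, 72.69889068603516)) (274.58393478393555, 76.34607315063477, (23.453493118286133, 25.425922393798828))
bore [558.94  34.89 161.  ] [ -0.24 -10.86   1.19]
bore [557.61  34.92 163.  ] [ -1.57 -12.86   1.19]
bore [556.28  34.95 165.  ] [ -2.9  -14.86   1.19]
ring [465.63  34.56  12.  ]
```

View pics/c3.png

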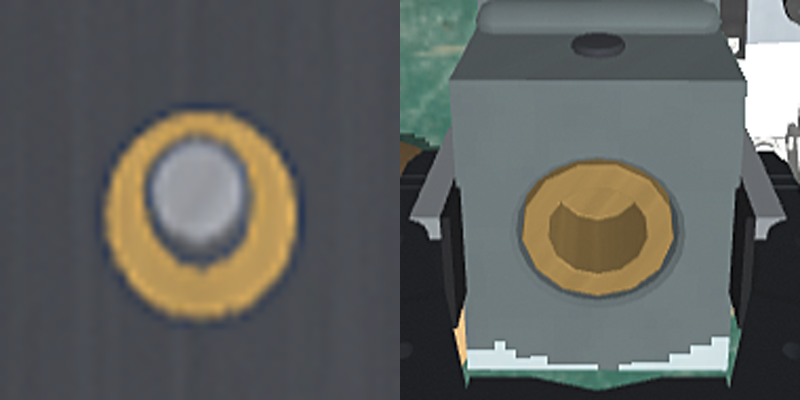

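Run:
```python
from h import *
C=cam("wrist");K,M,t=C;s=observe();Mt,_=toolyaw(s)
print("tip",px2w(C,274.6,73.6,42),t)
q=190/400
# top face corners in crop2
pts=[(452,80),(747,80),(734,369),(465,369)]
P=np.array([(185+x*q,200+y*q) for x,y in pts])
obj=np.array([[-30,-25,0],[-30,25,0],[30,25,0],[30,-25,0]],float)
ok,rv,tv=cv2.solvePnP(obj,P,K,None)
c=M@tv[:,0]+t; Rm=M@R.from_rotvec(rv[:,0]).as_matrix(); print("top centre",c,"tool",Mt.T@(c-s["position"]),"R",R.from_matrix(Rm).as_rotvec(True))
for h in range(158,170,2):
    p=px2w(C,278.4,307.2,h-1); Z=(M.T@(p-t))[2]; print(h,342.42*28/Z,p)
```

```text
tip [465.87  34.85  42.  ] [482.2   36.58 276.5 ]
top centre [564.9  111.61 156.38] tool [ 3.84 -6.19 78.04] R [ 9.1  -7.15  4.43]
158 69.52100187848532 [561.6   34.83 157.  ]
160 70.70429825699429 [560.27  34.86 159.  ]
162 71.92857319365501 [558.94  34.89 161.  ]
164 73.19599288038653 [557.61  34.92 163.  ]
166 74.50887892543778 [556.28  34.95 165.  ]
168 75.8697225461469 [554.95  34.98 167.  ]
```

Run:
```python
from h import *
C=cam("wrist");K,M,t=C;s=observe();Mt,_=toolyaw(s);q=190/400
P=np.array([(185+(x-400)*q,200+y*q) for x,y in [(452,80),(747,80),(734,369),(465,369)]])
obj=np.array([[-30,-25,0],[-30,25,0],[30,25,0],[30,-25,0]],float)
ok,rv,tv=cv2.solvePnP(obj,P,K,None)
c=M@tv[:,0]+t; Rm=M@R.from_rotvec(rv[:,0]).as_matrix(); print("top centre",c,"tool",Mt.T@(c-s["position"]),"R",R.from_matrix(Rm).as_rotvec(True))
```

```text
top centre [558.36  35.41 164.63] tool [ -0.83 -14.48   1.7 ] R [ 0.17 -0.49 -1.31]
```

Request:
move_arm([
  [[-40,0,0],[0,0,0],30],
  [[-92,0,-10],[0,0,0],30],
  [[-92,0,-45],[0,0,0],30],
  [[-92,0,-72],[0,0,0],30],
  [[-92,0,-72],[0,0,0],30],
])

```text
t: 5.0
position: [465.8, 35.8, 76.8]
ee_rot: [-1.57, 0.019, -0.013]
contact_force: [0.1, 0.3, -8.0]
gripper_width: 0.565
```

Request:
move_arm([
  [[0,0,0],[0,0,0],30],
])

```text
t: 5.12
position: [466.5, 37.0, 77.4]
ee_rot: [-1.569, 0.017, -0.012]
contact_force: [-0.3, -0.1, -6.4]
gripper_width: 0.572
```

```bash
cat >> h.py <<'E'
def avg(n=6):
    L=[]
    for i in range(n):
        s=observe();L.append(np.r_[s["position"],s["contact_force"],s["ft_torque"],toolyaw(s)[1]]);get_image("wrist")
    L=np.array(L);return s["t"],L.mean(0),L.std(0)
E
python3 - <<'E'
from h import *
for x in avg(6):print(x)
s=observe();im=save("wrist","w4.png");C=cam("wrist",s)
m=cv2.inRange(cv2.cvtColor(im,40),(12,90,60),(32,255,255))[265:350,230:330]
c,_=cv2.findContours(m,0,1);c=max(c,key=cv2.contourArea);(a,b),ax,_=cv2.fitEllipse(cv2.convexHull(c));print(a+230,b+265,ax,px2w(C,a+230,b+265,s["position"][2]+13))
E
```

```text
5.375
[466.55  36.58  77.62  -0.23  -0.13  -7.29  -0.    -0.02   0.01  88.9 ]
[0.06 0.43 0.11 0.27 0.43 0.83 0.02 0.02 0.02 0.04]
278.48653411865234 306.5605773925781 (62.32698059082031, 72.7336654663086) [464.48  37.02  90.52]
```

View pics/w4.png

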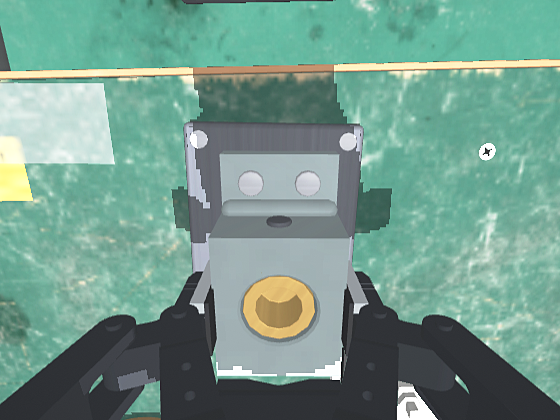

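Run:
```python
from h import *
s=observe();C=cam("wrist",s);print(s["position"])
A=px2w(C,199,139,14);B=px2w(C,347,141,14);print(A,B,(A+B)/2,np.degrees(np.arctan2(*(B-A)[1::-1])))
print("bore",px2w(C,278.5,306.6,s["position"][2]+13))
# previous picture w3
s3=dict(position=[559.24,32.14,149.99],ee_rot=[-1.571,.022,-.021]);C3=cam("wrist",s3)
im=cv2.imread("pics/w3.png");A3=px2w(C3,219,154,14);B3=px2w(C3,329,154,14);print("w3 far bolts",A3,B3,(A3+B3)/2)
```

```text
[466.21  35.69  77.39]
[408.34  -5.2   14.  ] [411.07  75.69  14.  ] [409.71  35.24  14.  ] 88.0694346847776
bore [464.36  36.94  90.39]
w3 far bolts [520.19 -11.02  14.  ] [522.45  73.09  14.  ] [521.32  31.03  14.  ]
```

Request:
move_arm([
  [[1,-2.5,0],[0,0,0],30],
  [[1,-2.5,-4],[0,0,0],30],
  [[1,-2.5,-7],[0,0,0],30],
  [[1,-2.5,-10],[0,0,0],30],
])

```text
t: 5.98
position: [467.1, 33.2, 67.0]
ee_rot: [-1.569, 0.019, -0.013]
contact_force: [-0.1, -0.3, -8.0]
gripper_width: 0.57
```

Run:
```python
from h import *
for x in avg(4):print(x)
```

```text
6.125
[467.01  33.18  66.95   0.5   -0.12  -7.24  -0.04   0.    -0.    88.82]
[0.07 0.02 0.13 0.5  0.29 0.61 0.03 0.01 0.02 0.  ]
```

Request:
move_arm([
  [[0,0,-1.5],[0,0,0],30],
  [[0,0,-3],[0,0,0],30],
])

```text
t: 6.42
position: [467.1, 33.2, 64.2]
ee_rot: [-1.57, 0.019, -0.013]
contact_force: [-0.8, -0.4, -7.2]
gripper_width: 0.568
```

Request:
move_arm([
  [[0,0,-1.5],[0,0,0],30],
  [[0,0,-3],[0,0,0],30],
])

```text
t: 6.68
position: [467.2, 33.2, 61.1]
ee_rot: [-1.57, 0.019, -0.014]
contact_force: [0.3, -0.5, -7.0]
gripper_width: 0.57
```

Request:
move_arm([
  [[0,0,-1.5],[0,0,0],30],
  [[0,0,-3],[0,0,0],30],
])

```text
t: 6.92
position: [467.1, 33.2, 58.5]
ee_rot: [-1.57, 0.019, -0.013]
contact_force: [-1.1, -0.3, 3.3]
gripper_width: 0.569
```

Request:
move_arm([
  [[0,0,-1],[0,0,0],30],
  [[0,0,-2],[0,0,0],30],
])

```text
t: 7.18
position: [467.2, 33.2, 56.9]
ee_rot: [-1.57, 0.019, -0.014]
contact_force: [-0.6, -0.4, 5.6]
gripper_width: 0.565
```

Request:
move_arm([
  [[0,0,-1.5],[0,0,0],30],
  [[0,0,-3],[0,0,0],30],
  [[0,0,-4.5],[0,0,0],30],
  [[0,0,-6],[0,0,0],30],
])

```text
t: 7.68
position: [467.1, 33.2, 50.7]
ee_rot: [-1.57, 0.019, -0.014]
contact_force: [-2.4, -1.5, 5.2]
gripper_width: 0.568
```

Request:
move_arm([
  [[0,0,-1.5],[0,0,0],30],
  [[0,0,-3],[0,0,0],30],
  [[0,0,-4.5],[0,0,0],30],
  [[0,0,-6],[0,0,0],30],
])

```text
t: 8.18
position: [467.0, 33.2, 44.6]
ee_rot: [-1.57, 0.019, -0.013]
contact_force: [-2.2, -0.6, 3.5]
gripper_width: 0.569
```

Request:
move_arm([
  [[0,0,-1],[0,0,0],30],
  [[0,0,-2],[0,0,0],30],
  [[0,0,-3.5],[0,0,0],30],
])

```text
t: 8.55
position: [467.4, 33.1, 40.7]
ee_rot: [-1.57, 0.019, -0.014]
contact_force: [0.9, -0.2, -5.0]
gripper_width: 0.568
```

Request:
move_arm([
  [[0,0,-0.7],[0,0,0],30],
  [[0,0,-1.5],[0,0,0],30],
])

```text
t: 8.8
position: [467.5, 33.0, 39.3]
ee_rot: [-1.57, 0.019, -0.014]
contact_force: [-2.3, 0.2, 4.6]
gripper_width: 0.562
```

Request:
move_arm([
  [[0,0,-0.7],[0,0,0],30],
  [[0,0,-1.2],[0,0,0],30],
])

```text
t: 9.05
position: [467.5, 33.1, 39.3]
ee_rot: [-1.57, 0.018, -0.014]
contact_force: [-3.8, 0.2, 14.8]
gripper_width: 0.57
```

Run:
```python
from h import *
for x in avg(2):print(x)
save("wrist","w5.png")
```

```text
9.1
[467.48  33.05  39.26  -3.14  -0.32  12.26  -0.35   0.6    0.01  88.8 ]
[0.01 0.02 0.01 0.66 0.48 2.54 0.03 0.09 0.   0.  ]
```

View pics/w5.png

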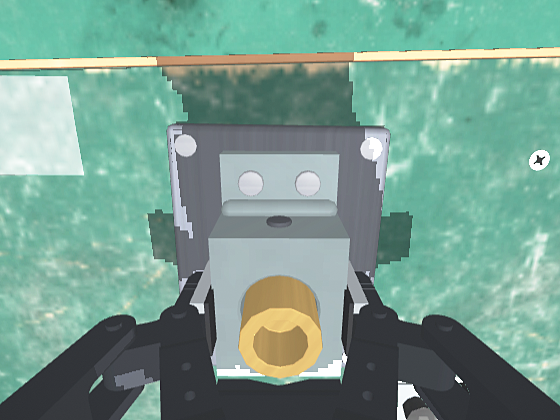

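Request:
move_arm([
  [[0,0,0.5],[0,0,0],30],
  [[0,0,0.5],[0,0,0],56],
  [[0,0,0.5],[0,0,0],75],
  [[0,0,0.5],[0,0,0],85],
  [[0,0,0.5],[0,0,0],85],
])

```text
t: 9.82
position: [467.7, 33.1, 39.8]
ee_rot: [-1.57, 0.018, -0.015]
contact_force: [0.6, -0.4, -0.3]
gripper_width: 0.993
```

Request:
move_arm([
  [[0,0,10],[0,0,0],85],
  [[0,0,40],[0,0,0],85],
  [[0,0,70],[0,0,0],85],
  [[0,0,70],[0,0,0],85],
])

```text
t: 10.32
position: [469.2, 33.2, 112.1]
ee_rot: [-1.569, 0.014, -0.019]
contact_force: [-0.3, 0.3, 0.6]
gripper_width: 0.997
```

Run:
```python
from h import *
print(avg(2)[1])
s=observe();save("wrist","w6.png");C=cam("wrist",s)
print(w2px(C,[465.8,33.5,72]))
```

```text
[468.81  33.18 111.55  -0.39  -0.07   0.18  -0.    -0.    -0.02  88.79]
[276.7  250.42]
```

View pics/w6.png

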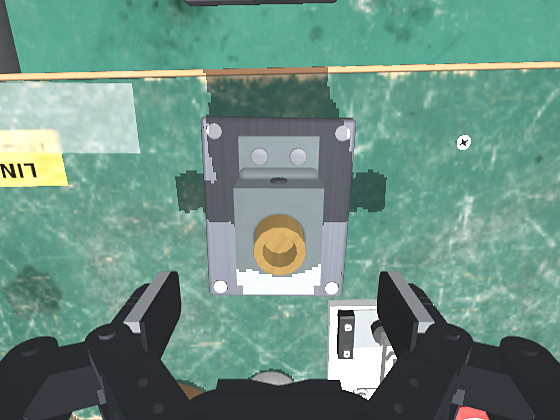

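Request:
move_arm([
  [[-2.5,0,-15],[0,0,0],85],
  [[-2.5,0,-41],[0,0,0],85],
  [[-2.5,0,-41],[0,0,0],60],
  [[-2.5,0,-41],[0,0,0],40],
  [[-2.5,0,-41],[0,0,0],32],
], newtons=40)

```text
t: 11.1
position: [465.2, 32.9, 69.3]
ee_rot: [-1.57, 0.018, -0.015]
contact_force: [-0.2, -1.5, 9.7]
gripper_width: 0.388
```

Request:
move_arm([
  [[0,0,0],[0,0,0],28],
  [[0,0,0],[0,0,0],20],
  [[0,0,0],[0,0,0],15],
  [[0,0,0],[0,0,0],15],
])

```text
t: 11.6
position: [465.7, 32.9, 70.2]
ee_rot: [-1.57, 0.017, -0.016]
contact_force: [-0.9, 0.5, 6.7]
gripper_width: 0.312
```

Request:
move_arm([
  [[0,0,4],[0,0,0],15],
  [[0,0,10],[0,0,0],15],
  [[0,0,25],[0,0,0],15],
  [[0,0,55],[0,0,0],15],
  [[0,0,90],[0,0,0],15],
])

```text
t: 12.22
position: [465.1, 32.8, 161.4]
ee_rot: [-1.57, 0.018, -0.016]
contact_force: [0.5, -0.9, -1.2]
gripper_width: 0.307
```

Request:
move_arm([
  [[15,-50,0],[0,0,0],15],
  [[35,-105,0],[0,0,0],15],
  [[55,-160,0],[0,0,0],15],
  [[75,-215,0],[0,0,0],15],
  [[75,-215,0],[0,0,0],15],
])

```text
t: 12.85
position: [541.3, -189.2, 162.6]
ee_rot: [-1.574, 0.022, -0.026]
contact_force: [-1.2, 0.6, -1.6]
gripper_width: 0.308
```

Run:
```python
from h import *
s=observe();print(s["t"],s["position"],toolyaw(s)[1],s["contact_force"],s["gripper_width"])
im=save("wrist","w7.png");C=cam("wrist",s)
hsv=cv2.cvtColor(im,40);m=cv2.inRange(hsv,(0,130,50),(8,255,255))|cv2.inRange(hsv,(172,130,50),(180,255,255))
m=cv2.morphologyEx(m,cv2.MORPH_OPEN,np.ones((3,3)))
c,_=cv2.findContours(m,0,2)
for k in c:
    if cv2.contourArea(k)<300: continue
    h=cv2.convexHull(k)[:,0].astype(float);W=np.array([px2w(C,*p,55)[:2] for p in h])
    print(cv2.boundingRect(k),cv2.contourArea(k),cv2.minAreaRect(W.astype(np.float32)))
g=cv2.inRange(hsv,(0,0,90),(180,60,255))
```

```text
12.85 [ 541.26 -189.22  162.59] 88.24244592177622 [-1.18  0.56 -1.59] 0.30806483321137984
(110, 0, 183, 191) 27848.0 ((458.95111083984375, -231.83058166503906), (122.86084747314453, 99.49606323242188), 8.487150192260742)
```

Request:
move_arm([
  [[20,-20,20],[0,0,0],15],
  [[35,-40,30],[0,0,0],15],
  [[35,-40,30],[0,0,0],15],
])

```text
t: 13.28
position: [576.3, -225.7, 193.5]
ee_rot: [-1.572, 0.019, -0.023]
contact_force: [0.0, 0.3, -2.0]
gripper_width: 0.314
```

Run:
```python
from h import *
s=observe();print(s["t"],s["position"],toolyaw(s)[1],s["contact_force"],s["gripper_width"])
im=save("wrist","w8.png");C=cam("wrist",s)
hsv=cv2.cvtColor(im,40);m=cv2.inRange(hsv,(0,130,50),(8,255,255))|cv2.inRange(hsv,(172,130,50),(180,255,255))
m=cv2.morphologyEx(m,cv2.MORPH_OPEN,np.ones((3,3)))
c,_=cv2.findContours(m,0,2)
for k in c:
    if cv2.contourArea(k)<300: continue
    h=cv2.convexHull(k)[:,0].astype(float);W=np.array([px2w(C,*p,55)[:2] for p in h])
    print(cv2.boundingRect(k),cv2.contourArea(k),cv2.minAreaRect(W.astype(np.float32)))
    x,y,w,hh=cv2.boundingRect(k)
    hole=np.zeros_like(m);cv2.drawContours(hole,[cv2.convexHull(k)],-1,255,-1); hole&=~m
    cc,_=cv2.findContours(hole,0,2)
    for q in cc:
        if cv2.contourArea(q)>60:
            mm=cv2.moments(q);u,v=mm["m10"]/mm["m00"],mm["m01"]/mm["m00"];print("part",u,v,cv2.contourArea(q),px2w(C,u,v,18))
```

```text
13.275 [ 576.3  -225.74  193.5 ] 88.44592438121121 [ 0.05  0.3  -2.  ] 0.3135634698967043
(183, 0, 158, 135) 15215.0 ((472.820556640625, -229.821533203125), (95.04328155517578, 99.4863052368164), 8.518412590026855)
part 268.71656976744185 85.21027131782945 344.0 [ 487.72 -230.37   18.  ]
part 302.9521839080459 80.24459770114942 362.5 [ 484.61 -201.98   18.  ]
part 239.64383561643837 63.153729071537285 547.5 [ 470.2  -253.43   18.  ]
part 278.7295427196149 22.814580826313676 1662.0 [ 441.69 -220.85   18.  ]
part 235.02350119904074 9.525179856115107 347.5 [ 431.51 -254.67   18.  ]
```

Request:
move_arm([
  [[-24,-2,-5],[0,0,-10],15],
  [[-48,-4,-10],[0,0,-20],15],
  [[-72,-6,-15],[0,0,-30],15],
  [[-96,-7,-20],[0,0,-40],15],
  [[-118,-8,-25],[0,0,-50],15],
])

```text
t: 13.95
position: [454.2, -229.4, 166.9]
ee_rot: [-1.452, 0.707, -0.701]
contact_force: [-0.4, 0.0, -1.2]
gripper_width: 0.31
```

Request:
move_arm([
  [[0,0,0],[0,0,-10],15],
  [[0,0,0],[0,0,-20],15],
  [[0,0,0],[0,0,-30],15],
  [[0,0,0],[0,0,-30],15],
  [[0,0,0],[0,0,-30],15],
])

```text
t: 14.58
position: [453.5, -227.9, 166.6]
ee_rot: [-1.273, 1.103, -1.094]
contact_force: [0.1, 0.4, -0.7]
gripper_width: 0.306
```

Run:
```python
from h import *
s=observe();print(s["t"],s["position"],toolyaw(s)[1],s["contact_force"],s["gripper_width"])
im=save("wrist","w9.png");C=cam("wrist",s)
hsv=cv2.cvtColor(im,40);m=cv2.inRange(hsv,(0,130,50),(8,255,255))|cv2.inRange(hsv,(172,130,50),(180,255,255))
m=cv2.morphologyEx(m,cv2.MORPH_OPEN,np.ones((3,3)))
c,_=cv2.findContours(m,0,2)
P=np.vstack([k[:,0] for k in c if cv2.contourArea(k)>200]).astype(float)
W=np.array([px2w(C,*p,55)[:2] for p in P]).astype(np.float32)
print(P.min(0),P.max(0),cv2.minAreaRect(W))
```

```text
14.575 [ 453.55 -227.94  166.64] 8.53557153224188 [ 0.07  0.37 -0.72] 0.3055462537199686
[190. 150.] [370. 277.] ((455.3232116699219, -230.26513671875), (129.42544555664062, 98.0553207397461), 8.4832124710083)
```

Request:
move_arm([
  [[3,-3,-30],[0,0,0],15],
  [[3,-3,-65],[0,0,0],15],
  [[3,-3,-90],[0,0,0],15],
  [[3,-3,-104],[0,0,0],15],
  [[3,-3,-104],[0,0,0],15],
])

```text
t: 15.25
position: [456.3, -231.2, 62.1]
ee_rot: [-1.273, 1.104, -1.093]
contact_force: [-0.5, 0.7, -1.7]
gripper_width: 0.313
```

Request:
move_arm([
  [[0,0,-3],[0,0,0],15],
  [[0,0,-6],[0,0,0],15],
  [[0,0,-8],[0,0,0],15],
])

```text
t: 15.62
position: [456.6, -231.2, 54.5]
ee_rot: [-1.273, 1.103, -1.094]
contact_force: [0.5, 0.2, -1.3]
gripper_width: 0.311
```

Request:
move_arm([
  [[0,0,-2],[0,0,0],15],
  [[0,0,-4],[0,0,0],15],
  [[0,0,-6],[0,0,0],15],
])

```text
t: 16.0
position: [456.6, -231.2, 48.4]
ee_rot: [-1.273, 1.103, -1.094]
contact_force: [-0.3, 0.5, -1.3]
gripper_width: 0.311
```

Request:
move_arm([
  [[0,0,-1],[0,0,0],30],
  [[0,0,-1],[0,0,0],36],
  [[0,0,-1],[0,0,0],41],
  [[0,0,-1],[0,0,0],41],
])

```text
t: 16.5
position: [456.7, -231.3, 47.5]
ee_rot: [-1.273, 1.103, -1.094]
contact_force: [0.8, -0.4, -0.4]
gripper_width: 0.479
```

Request:
move_arm([
  [[0,0,5],[0,0,0],41],
  [[0,0,25],[0,0,0],41],
  [[0,0,60],[0,0,0],41],
  [[0,0,110],[0,0,0],45],
  [[0,30,150],[0,0,0],60],
])

```text
t: 17.12
position: [457.1, -203.4, 199.8]
ee_rot: [-1.271, 1.104, -1.1]
contact_force: [-0.2, 0.8, -0.0]
gripper_width: 0.698
```

Run:
```python
from h import *
s=observe();print(s["t"],s["position"],s["contact_force"],s["gripper_width"])
a=get_image("wrist")[:,:,::-1]; t=get_image("top")[:,:,::-1]; c=get_image("scene")[:,:,::-1]
o=np.zeros((600,800,3),np.uint8)
o[:315,:420]=cv2.resize(a,(420,315)); o[:300,430:800]=cv2.resize(t[190:280,270:381+0],(370,300),interpolation=2)
o[315:600,:400]=cv2.resize(c[150:290,215:411],(400,285),interpolation=2)
t0=cv2.imread("pics/top0.png"); o[315:600,430:800]=cv2.resize(t[150:290,240:422],(370,285),interpolation=2)
cv2.imwrite("pics/final.png",o)
```

```text
17.125 [ 457.13 -203.42  199.82] [-0.21  0.82 -0.05] 0.697887868363281
```

View pics/final.png

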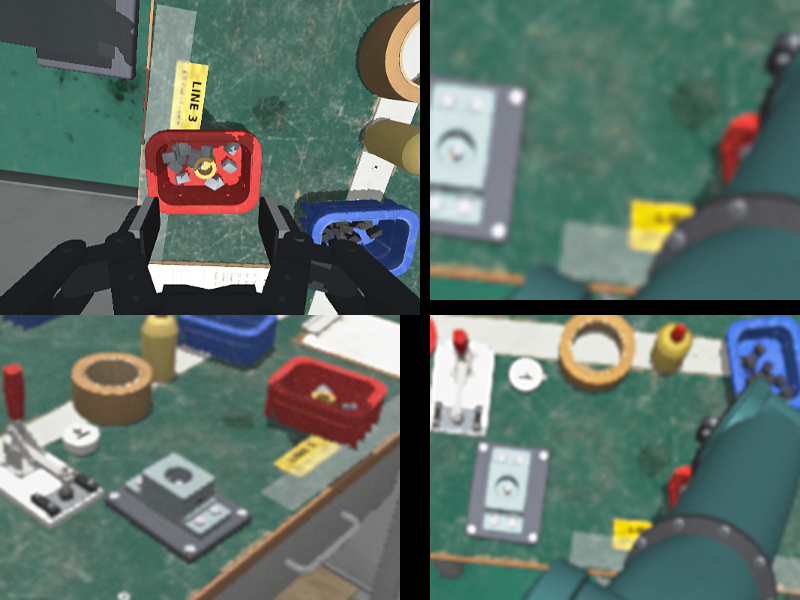

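The insert lies in the bin among the parts. The block sits on the stand with its bore empty and the pin visible inside it, the tally has not moved, and the gripper is clear.

```bash
python3 -c "
from plant import *
print(finish_job())"
```

```text
the job is handed in; nothing more can be done
None
```

The insert is out of the block and in the red parts bin, and the block is sitting flat on the knock-out stand. I handed the job in at about 17 s.

- **Knocking out:** I lowered the block over the pin and it went into the access hole on the first try. The insert slid under about 10–13 N, then came loose, and I pressed the block down to the plate. The wrist read up to about 15 N net.
- **Placing:** I lifted the insert off the pin and released it low in the bin.
- **Last checks:** The final pictures show the insert in the bin among the small parts, and the block on the stand with its bore empty. The tally counter was in place and the gripper clear with no force on it. I did not recheck the boxed relay at the end; it was not in the last pictures.
- **Disagreements:** The overhead and scene cameras differed on positions by up to about 10 mm (about 30 mm for the pin). I relied on the wrist camera and the force readings instead. The move over the pin ended 3–4 mm to one side, so I corrected it before lowering. When I gripped the insert, the fingertips pressed lightly on the block's top, at about 7–10 N.

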